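Turn a typewriter platen up three clicks and hold the line-space lever

TASK

The typewriter's platen is about to be wiped clean: pull the paper bail fully forward off the platen by its finger lug, then swing the line-space lever to the right in one stroke through exactly three clicks, which turns the platen up three lines, and keep it there: finish with the gripper still holding the lever, so that it cannot spring back. Turn the platen with the lever alone, and leave the other things on the counter where they are.

Things in the scene. Friction and masses are not known exactly. Their poses are not given: they have to be found in the camera images.
- typewriter: Manual desk typewriter, white shell, black rear and carriage, fixed, keyboard to the robot. Origin: under its middle, on the counter; x to its back (away from the robot), y to its left as the typist sees it. In mm: body x -200 to 167, y +-180, up to 108; carriage x 0 to 115, y +-231, up to 178; platen axis x 45, z 150, top 167; paper table behind the platen x 74 to 102, up to 201.
- bail_hinge (a point): Point on the level hinge line of the paper bail, 120 mm above the counter, in the lug's mid-plane. Fixed to the typewriter, with its axes. The bail is a 6 mm steel rod with three rubber rollers, lying along the front top of the platen, on two arms; the rod is 50 mm from this line.
- bail_lug (a point): Grasp point on the bail's finger lug, 80 mm from the hinge line. The lug is a flat steel tab on the rod, 14 mm wide across the machine (its y), 4 mm thick, reaching to 92 mm from the hinge line; the rod runs 30 mm below this point (centre to centre), both sides are free. With the bail at 0 it leans back 0.33 rad (19 degrees) from vertical.
- bail (a joint): Paper bail angle, rad: 0 against the platen, growing as its top swings forward to the keyboard, stop at 0.80 (fully forward: 0.66 or more). Friction of about 1 N at the lug; it stays where it is left.
- lever_pivot (a point): Point on the vertical turning axis of the line-space lever, over the carriage's left end plate, level with the middle of the lever's handle (200 mm above the counter). Fixed to the typewriter, with its axes.
- lever_handle (a point): Centre of the line-space lever's handle, 125 mm from the turning axis. The lever is a steel blade from the carriage's left end towards the robot; the handle is an upright paddle 28 mm long along the lever, 9 to 10 mm thick across it, 36 mm tall, free on both sides and below. At rest the lever points 155 degrees counter-clockwise from the machine's x axis, i.e. to the robot and 25 degrees out to the left.
- lever (a joint): Lever angle, rad: 0 at rest, growing as the handle swings to the robot's right (counter-clockwise from above), stop at 0.95. A spring (1.2 to 2 N at the handle) returns it. At each tooth the push climbs steadily by 5 N or more, then drops at once as the platen snaps on: a click. One click each 0.15 to 0.18 rad (about 20 mm at the handle); the first at 0.12 to 0.18, the third at 0.45 to 0.54.
- platen (a joint): Angle of the platen about its axis, rad, starting anywhere; the platen is the black rubber roller, 395 mm long, with a ribbed knob of 37 mm diameter at each end. One click is 0.262 rad (15 degrees), growing as its front goes up. The lever turns it one way by a pawl: it stays when the lever goes back.
- knob_mark (a point): Point on the rim of the platen's left knob, on the pale index line, 20 mm from the platen axis; it goes round with the platen. Three clicks shift it 15.3 mm in a straight line.
- stamp: Bystander: wooden rubber stamp, foot 30 x 60 mm, 76 mm tall, standing left of the machine; origin under its middle.
- ink_pad: Bystander: closed grey metal stamp pad, 75 x 110 x 18 mm; origin under its middle.
- stapler: Bystander: grey and black stapler, 150 x 36 x 60 mm, long in its x; origin under its middle.
- tape_stand: Bystander: black tape dispenser with a clear roll, 150 x 60 x 98 mm; origin under its middle.
- pen_mug: Bystander: white mug with pens, 80 mm wide, 95 mm tall (pens to 150 mm); origin under its middle.
- form_stack: Bystander: stack of paper forms, 150 x 210 x 18 mm; origin under its middle.
- pill_jar: Bystander: small white jar, 48 mm wide, 75 mm tall, right of the machine; origin under its middle.

How it is judged:
On the way, in this order (a step that is already met when the one before it is completed fails the run):
1. the paper bail is swung fully forward off the platen (value of joint bail above 0.66 rad), for 0.2 s.
2. the lever, in the robot's fingers, has turned the platen up its first click (distance of knob_mark from where it was at the start of the episode above 0.0042 m and contact force between the fingers and lever above 0.3 N), for 0.05 s.
3. the platen stands three clicks on and the fingers hold the lever over (distance of knob_mark from where it was at the start of the episode between 0.0139 and 0.0172 m and value of joint lever between 0.38 and 0.75 rad and contact force between the fingers and lever above 0.5 N), for 0.3 s.
At the end, for the whole second after the job is handed in: The fingers hold the lever still (over 0.5 N) between its third and fourth click (0.38 to 0.75 rad), after one stroke; the platen stands three clicks on from its start (2.7 to 3.4, as it creeps a little under the push); the bail is fully forward (0.66 rad or more); no bystander moved over 25 mm (all of step 3 and value of joint bail above 0.66 rad and velocity of joint lever between -0.1 and 0.1 rad/s); the arm keeps its last pose, push and grip.
It fails at once if the platen is turned past the third click (distance of knob_mark from where it was at the start of the episode above 0.0183 m).
It fails at once if the platen is turned without the lever, or the lever goes back to rest after it has turned the platen (distance of knob_mark from where it was at the start of the episode above 0.003 m and value of joint lever below 0.015 rad).
It fails at once if a bystander is moved more than 25 mm (distance of any of stamp, ink_pad, stapler, tape_stand, pen_mug, form_stack, pill_jar from where it was at the start of the episode above 0.025 m).
It also fails if it takes over 58 s, if anything falls off the work surface, if the arm or the gripper's body presses on something with over 40 N, if the wrist force passes 120 N, or if a joint passes its speed limit or range.

ROBOT

A 6-joint arm with a two-finger parallel gripper is mounted at the origin on the work surface. World frame = base frame: x ahead of the robot, y to its left, z up, the work surface at z = 0. Lengths are in m, angles in rad, forces in N, time in s.
With the tool pointing down it reaches from about 0.35 to 0.975 m from the base axis. Payload 4.9 kg.
Tool frame: the origin (TCP) lies on the centre line of the jaws, within the pads' length; the fingertips stand 14 mm ahead of it and the grasp point (between the pads) lies 5 mm behind it; y points along the fingers, z is the direction in which the jaws open and shut, and the axes are right-handed (so a half turn about y gives the same grasp; the last joint's range is limited). The gripper opens to 85 mm and grips with 20 to 120 N. Pads are 22 mm wide; open, the fingers measure 114 mm over their backs; the gripper's body (76 mm by 85 mm) begins 54 mm behind the grasp point. The pads swing forward as they close: fully open they stand 13 mm farther back than shut.
Start: joints at [1.082, 0.053, 1.613, -0, 1.476, -0.119], TCP at [0.226, 0.583, 0.245] pointing down, gripper open.
Joint ranges: [-3.01, 3.01], [-1.01, 2.22], [0.06, 2.58], [-1.02, 4.17], [0.09, 2.62], [-3.14, 3.14]. Speed limits (rad/s): [2.57, 2.57, 3.14, 3.14, 3.14, 3.14].

INTERFACE

Orientations are given as a rotation vector (axis times angle).
In Python, from station import ctrl gives the robot as it stands.
- The arm moves only by the tool servo_tool, never from a script. Its arguments are lists of equal length, an entry for each row: "delta_pos": the shift along the tool's x, y, z in m, a list of three; "dr": the turn, a rotation vector about the tool's x, y, z in degrees, a list of three; "grip": the opening, from 0 (shut) to 1 (fully open). In form: {"delta_pos": [[x, y, z], ...], "dr": [[rx, ry, rz], ...], "grip": [grip, ...]}. A call has 1 to 5 rows; each row shifts and turns the pose as measured when the row begins, along the tool's axes as they then stand; what a row does not reach is not made up. A row lasts 1/8 s, in which the tool goes at most 62.5 mm and 10.7 degrees, less where a joint would pass 70% of its speed; a pose out of reach is approached as far as the arm can. A call is refused whole if a number of a shift passes 0.0625 or a number of a turn 10.7, either way. A call with a gripper value outside its range is refused whole. The fingers move at their own pace and stop on an object; "grip_force" is the grip in N (left out, the last holds). Time passes only in rows, so rows that do not move let the fingers close. It gives the time, the measured TCP pose, the force and the opening at its end, in the units of the state.
- ctrl.get_obs(): the state, without advancing time (a new reading comes with each control period).
- ctrl.get_image(name): name is "scene" or "top" or "wrist"; returns the picture (420x560x3 uint8, red, green, blue); there is no depth.
- ctrl.camera_params(name): a dict with "fovy" (degrees; the focal length in pixels is half the picture's height over the tangent of half this angle, whatever the lens; pixels are square), "cx", "cy" (the principal point, pixels), "k1" (the pictures are not rectified: a ray, as slopes to the right and down, at radius r is drawn at 1 + k1 r^2 times it, then the intrinsics apply), "eye" and "rotation" of the camera in the world. Camera axes: x right, y down, z forward; pixel columns grow to the right and rows downward; lengths in m; the calibration is good to about 2 mm. A picture is of the moment at which its call begins: read the wrist's pose just before it. camera_params takes no time and is no camera call; for the wrist camera it gives the pose at the moment of the call.
- ctrl.finish_job(): hands the job in, once; it reports no verdict.
Trained networks look in the newest picture that a camera, given by its name, has taken for a name from the list of things; names that differ only in an ending like _2 or _b are one class to them, and where a whole thing is asked for, a point or a joint stands for the part that bears it (a point fixed in the world has none). Each returns a list of dicts, best first, with "score" (0 to 1); they miss things now and then, are a little off and sometimes report something else, mostly with a low value. They report only what shows in the picture. A call takes as long as a camera call.
- ctrl.masks_of(camera, label): "pixels" (420x560 bool, what is visible of it) and "extent" ([left, top, right, bottom] in pixels, round what is visible of it).
The state is a dict: "t": time; "q": joint angles; "dq": joint speeds; "effort": joint torques, N m; "tool_pos": TCP position; "tool_rot": TCP orientation; "contact_force": force on the tool from outside, world axes, zero at the start; "wrist_torque": the same for the moment, N m; "opening": finger opening in m.
Only numpy, scipy, OpenCV 4.12 (cv2) and the standard library are available. Lean on these libraries where they do the work, as an engineer would, in place of code of your own. Each camera call takes 0.05 s, during which the arm holds its last target.

## Working session

There is one attempt and no reset: what is moved stays moved. The work goes in short steps, Python scripts to look and compute and a tool call to move; the robot and the scene stay as the last step left them, time stands still between calls to the robot, and variables do not carry over. Pictures are saved under pics/ and viewed, and the job is handed in when it is done.

Besides the shell and the picture viewer there is one more tool, called after "Request:" as name(argument=value, ...) on one line, values as JSON. servo_tool: Moves the arm, as the interface text tells. Its arguments: {"type":"object","properties":{"delta_pos":{"type":"array","items":{"type":"array","items":{"type":"number"}}},"dr":{"type":"array","items":{"type":"array","items":{"type":"number"}}},"grip":{"type":"array","items":{"type":"number"}},"grip_force":{"type":"number"}},"required":["delta_pos","dr","grip"]}

```bash
ls; mkdir -p pics; python3 - <<'E'
from station import ctrl
import cv2,numpy as np
o=ctrl.get_obs();print({k:np.round(v,3).tolist() for k,v in o.items()})
for n in ["scene","top","wrist"]:
    p=ctrl.camera_params(n);print(n,{k:np.round(v,4).tolist() for k,v in p.items()})
    im=ctrl.get_image(n);cv2.imwrite(f"pics/{n}0.png",im[:,:,::-1])
E
```

```text
pics
{'t': 0.0, 'q': [1.082, 0.053, 1.614, 0.0, 1.476, -0.119], 'dq': [-0.001, -0.0, 0.001, 0.0, 0.0, 0.0], 'effort': [-0.002, -39.369, -37.017, -0.0, 0.007, 0.0], 'tool_pos': [0.226, 0.582, 0.244], 'tool_rot': [-1.553, 0.291, -0.29], 'contact_force': [0.554, -0.656, -0.193], 'wrist_torque': [-0.005, -0.023, 0.021], 'opening': 0.086}
scene {'fovy': 47.2452, 'cx': 271.7812, 'cy': 205.1307, 'k1': 0.0103, 'eye': [1.1939, 0.6709, 1.578], 'rotation': [-1.0556, -2.6353, 0.7617]}
top {'fovy': 47.5499, 'cx': 279.2984, 'cy': 209.1738, 'k1': -0.0128, 'eye': [0.3031, -0.0041, 1.4948], 'rotation': [-2.1764, 2.0417, -0.2189]}
wrist {'fovy': 61.2762, 'cx': 283.2473, 'cy': 202.6252, 'k1': 0.0313, 'eye': [0.1637, 0.6068, 0.3729], 'rotation': [2.4038, 1.6466, 0.217]}
```

View pics/scene0.png

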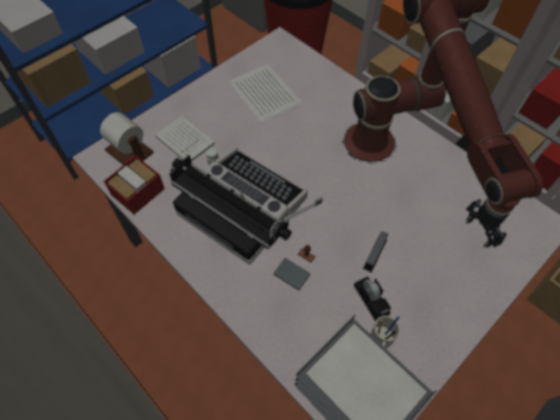

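View pics/top0.png

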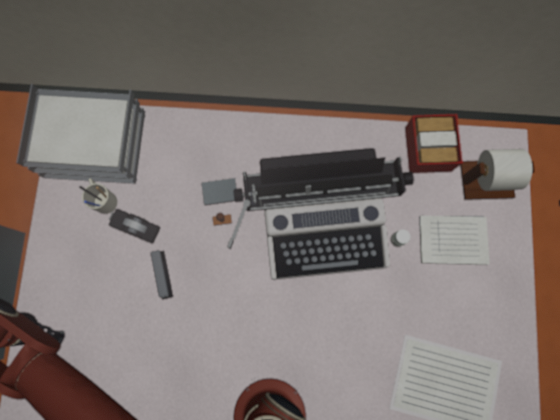

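View pics/wrist0.png

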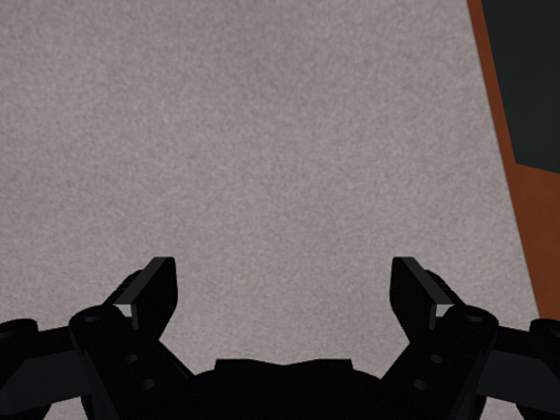

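```bash
cat > h.py <<'E'
import numpy as np,cv2
from scipy.spatial.transform import Rotation as R
def cam(p):
    f=210/np.tan(np.radians(p['fovy'])/2);return f,R.from_rotvec(p['rotation']).as_matrix(),np.array(p['eye'])
def proj(p,X):
    f,M,e=cam(p);c=(np.atleast_2d(X)-e)@M;s=c[:,:2]/c[:,2:];r2=(s**2).sum(1,keepdims=True)
    return s*(1+p['k1']*r2)*f+[p['cx'],p['cy']]
def ray(p,uv):
    f,M,e=cam(p);d=(np.atleast_2d(uv)-[p['cx'],p['cy']])/f;s=d.copy()
    for _ in range(8): s=d/(1+p['k1']*(s**2).sum(1,keepdims=True))
    v=np.c_[s,np.ones(len(s))]@M.T;return e,v
def atz(p,uv,z):
    e,v=ray(p,uv);return e+v*((z-e[2])/v[:,2:])
def tri(obs):
    A=np.zeros((3,3));b=np.zeros(3)
    for p,uv in obs:
        e,v=ray(p,uv);v=v[0]/np.linalg.norm(v[0]);P=np.eye(3)-np.outer(v,v);A+=P;b+=P@e
    X=np.linalg.solve(A,b);return X,[(proj(p,X)[0]-uv).round(1) for p,uv in obs]
E
python3 - <<'E'
import cv2
a=cv2.imread('pics/top0.png')[140:290,190:430];cv2.imwrite('pics/topc.png',cv2.resize(a,None,fx=3.3,fy=3.3,interpolation=cv2.INTER_CUBIC))
a=cv2.imread('pics/scene0.png')[140:270,160:340];cv2.imwrite('pics/scenec.png',cv2.resize(a,None,fx=4.4,fy=4.4,interpolation=cv2.INTER_CUBIC))
from station import ctrl
for c in ['top','scene']:
  for l in ['typewriter','bail_lug','lever_handle','knob_mark']:
    try:
      for m in ctrl.masks_of(c,l)[:2]:
        ys,xs=m['pixels'].nonzero();print(c,l,round(m['score'],2),m['extent'],xs.mean().round(1),ys.mean().round(1))
    except Exception as ex: print(c,l,ex)
E
```

```text
top typewriter 0.87 [226.8, 148.6, 411.0, 282.5] 323.5 210.5
top typewriter 0.61 [418.2, 216.2, 486.0, 262.4] 453.4 239.7
top bail_lug 0.87 [258.3, 184.7, 391.8, 206.3] 323.6 191.8
top bail_lug 0.7 [224.1, 199.1, 249.0, 249.5] 238.2 223.6
top lever_handle 0.64 [230.9, 198.6, 251.5, 251.2] 238.3 223.6
top knob_mark 0.97 [234.3, 173.4, 414.8, 201.7] 320.2 186.2
scene typewriter 0.79 [170.7, 146.6, 320.5, 264.4] 236.4 202.6
scene bail_lug 0.65 [205.0, 173.3, 263.5, 210.2] 230.1 189.8
scene lever_handle 0.46 [281.6, 199.4, 321.3, 220.9] 305.0 208.6
scene knob_mark 0.59 [173.3, 156.0, 291.1, 241.3] 232.0 199.4
scene knob_mark 0.36 [172.4, 146.4, 323.7, 264.7] 236.7 202.6
```

View pics/topc.png

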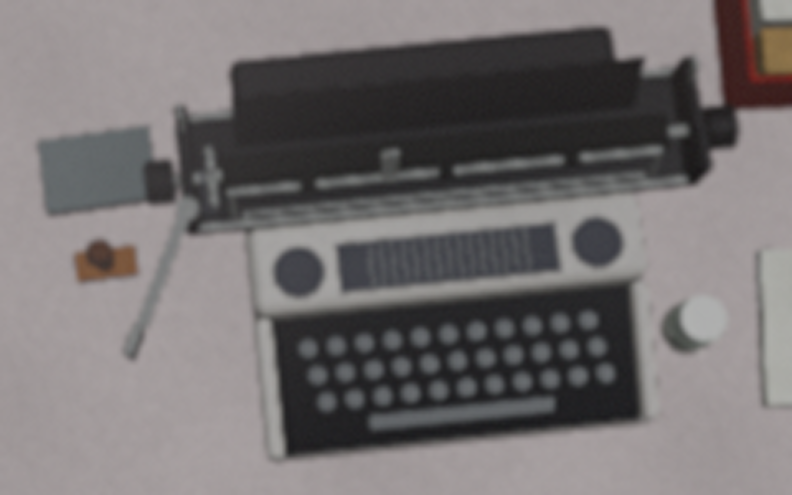

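View pics/scenec.png

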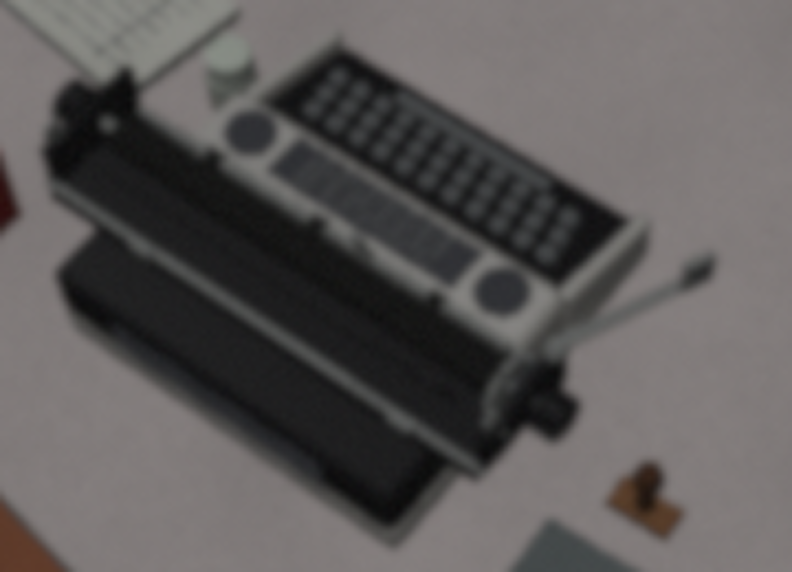

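```bash
python3 - <<'E'
from station import ctrl
from h import *
T=ctrl.camera_params('top');S=ctrl.camera_params('scene')
t=lambda u,v:np.array([190+u/3.3,140+v/3.3]);s=lambda u,v:np.array([160+u/4.4,140+v/4.4])
for n,a,b in [('lug',t(390,158),s(358,243)),('handle',t(136,340),s(698,266)),('pivot',t(190,207),s(535,350)),('knobL',t(148,182),s(572,412)),('knobR',t(735,127),s(62,100)),('padL back white',t(298,270),s(502,291)),('R dark circle',t(597,242),s(249,132))]:
    X,r=tri([(T,a),(S,b)]);print(n,X.round(4),r)
# table heights
for n,uv,z in [('frontL',t(270,458),0.05),('frontR',t(655,418),0.05),('knobL',t(148,182),.15),('knobR',t(735,127),.15),('pap',t(232,65),.201),('papR',t(612,30),.201)]:
    print(n,atz(T,uv,z).round(4))
E
```

```text
lug [ 0.6455 -0.0684  0.1899] [array([-0.5,  0.3]), array([-0.4, -0.1])]
handle [0.4736 0.1347 0.1996] [array([-0.6,  0.4]), array([-0.6, -0.1])]
pivot [0.6004 0.0952 0.1695] [array([ 1.6, -1.1]), array([1.6, 0.3])]
knobL [0.6179 0.1416 0.1564] [array([-1. ,  0.6]), array([-1. , -0.2])]
knobR [ 0.709  -0.3797  0.1364] [array([-0.1,  0.1]), array([-0.1, -0. ])]
padL back white [0.5585 0.0045 0.1066] [array([-0.4,  0.3]), array([-0.4, -0.1])]
R dark circle [ 0.6026 -0.2642  0.1038] [array([-0.2,  0.1]), array([-0.1, -0. ])]
frontL [[0.3945 0.0181 0.05  ]]
frontR [[ 0.4532 -0.3319  0.05  ]]
knobL [[0.6215 0.1396 0.15  ]]
knobR [[ 0.7052 -0.3761  0.15  ]]
pap [[0.7172 0.0707 0.201 ]]
papR [[ 0.7701 -0.2551  0.201 ]]
```

```bash
cat >> h.py <<'E'
def yaw2R(psi):
    # tool y down, tool z (jaws) horizontal at azimuth psi (deg)
    a=np.radians(psi);z=np.array([np.cos(a),np.sin(a),0]);y=np.array([0,0,-1.]);return np.c_[np.cross(y,z),y,z]
def delta(o,P,psi,Rt=None):
    M=R.from_rotvec(o['tool_rot']).as_matrix();Rt=yaw2R(psi) if Rt is None else Rt
    return M.T@(np.array(P)-o['tool_pos']), np.degrees(R.from_matrix(M.T@Rt).as_rotvec())
E
python3 - <<'E'
from station import ctrl
from h import *
o=ctrl.get_obs();M=R.from_rotvec(o['tool_rot']).as_matrix();print(M.round(3))
z=M[:,2];psi=np.degrees(np.arctan2(z[1],z[0]));print(psi)
for p in [99.25,-80.75]: print(p,[v.round(4) for v in delta(o,[.5,.0,.35],p)])
p=ctrl.camera_params('wrist');f,C,e=cam(p);print(M.T@(e-o['tool_pos']),(M.T@C).round(3))
E
```

```text
[[ 0.932  0.     0.361]
 [-0.361 -0.     0.932]
 [ 0.    -1.    -0.   ]]
68.81437588665943
99.25 [array([ 0.4662, -0.1047, -0.4443]), array([ 5.00000e-04, -3.04356e+01,  1.00000e-04])]
-80.75 [array([ 0.4662, -0.1047, -0.4443]), array([-1.000000e-04,  1.495644e+02,  6.000000e-04])]
[-0.06666605 -0.12869698  0.00026309] [[ 0.     0.965  0.262]
 [ 0.    -0.262  0.965]
 [ 1.    -0.    -0.   ]]
```

Request:
servo_tool(delta_pos=[[0, -0.05, 0], [0.043, -0.046, -0.0], [0.043, 0, -0.042], [0.043, 0, -0.042], [0.043, 0, -0.042]], dr=[[0, 0, 0], [0, 0, 0], [0, 0, 0], [0, 0, 0], [0, 0, 0]], grip=[1, 1, 1, 1, 1])

```text
t: 1.18
tool_pos: [0.3427, 0.4012, 0.3442]
tool_rot: [-1.553, 0.283, -0.286]
contact_force: [0.8, 1.3, -0.1]
opening: 0.0852
```

Request:
servo_tool(delta_pos=[[0.043, 0, -0.042], [0.043, 0, -0.042], [0.043, 0, -0.042], [0.043, 0, -0.042], [0.043, 0, -0.042]], dr=[[0, 0, 0], [0, 0, 0], [0, 0, 0], [0, 0, 0], [0, 0, 0]], grip=[1, 1, 1, 1, 1])

```text
t: 1.8
tool_pos: [0.4718, 0.1195, 0.3467]
tool_rot: [-1.55, 0.277, -0.289]
contact_force: [0.9, 1.0, -0.6]
opening: 0.0852
```

Request:
servo_tool(delta_pos=[[0.043, 0, -0.042], [0.03, 0, -0.042], [0, 0, 0], [0, 0, 0], [0, 0, 0]], dr=[[0, 0, 0], [0, 0, 0], [0, -10, 0], [0, -10, 0], [0, -10, 0]], grip=[1, 1, 0.6, 0.6, 0.6])

```text
t: 2.42
tool_pos: [0.5122, 0.0062, 0.3473]
tool_rot: [-1.567, -0.141, 0.126]
contact_force: [0.1, -0.5, 0.7]
opening: 0.0512
```

```bash
python3 - <<'E'
from station import ctrl
from h import *
o=ctrl.get_obs();M=R.from_rotvec(o['tool_rot']).as_matrix();print(o['t'],o['tool_pos'],M.round(3),o['q'],o['opening'],o['contact_force'])
p=ctrl.camera_params('wrist');im=ctrl.get_image('wrist');cv2.imwrite('pics/w1.png',im[:,:,::-1]);np.save('w1.npy',p,allow_pickle=True)
for l in ['bail_lug','lever_handle','knob_mark']:
  for m in ctrl.masks_of('wrist',l)[:2]: 
    ys,xs=m['pixels'].nonzero();print(l,m['score'],m['extent'],xs.mean(),ys.mean())
E
```

```text
2.425 [0.51220479 0.00617396 0.34733929] [[ 0.986  0.009 -0.169]
 [ 0.169  0.     0.986]
 [ 0.009 -1.    -0.001]] [-1.33997054e-01 -2.65529906e-01  1.74004913e+00  1.31323316e-03
  1.65799742e+00 -1.87456202e+00] 0.051203114879717994 [ 0.14864608 -0.46913847  0.70718302]
bail_lug 0.95 [0.0, 264.3, 333.7, 302.5] 158.52235772357724 293.40284552845526
lever_handle 0.97 [382.3, 155.8, 481.1, 270.4] 434.56955602537 200.9615221987315
knob_mark 0.83 [0.0, 275.9, 345.8, 331.8] 195.34351819145178 305.3806075591664
```

View pics/w1.png

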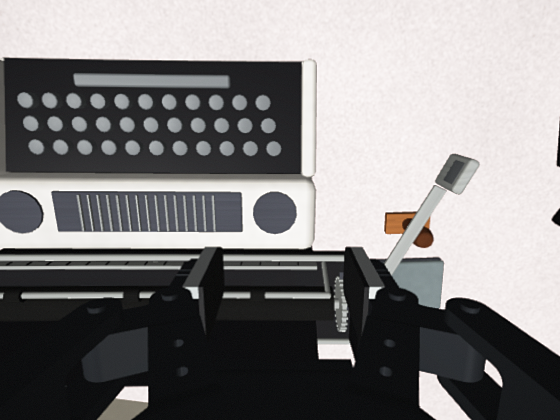

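Request:
servo_tool(delta_pos=[[-0.06, 0, -0.03], [-0.03, 0, -0.04], [0, 0, 0]], dr=[[0, 0, 0], [0, 0, 0], [0, 0, 0]], grip=[0.4, 0.4, 0.4])

```text
t: 3.0
tool_pos: [0.4368, -0.0754, 0.3455]
tool_rot: [-1.568, -0.129, 0.118]
contact_force: [0.2, -0.6, 0.2]
opening: 0.0342
```

```bash
python3 - <<'E'
from station import ctrl
from h import *
o=ctrl.get_obs();print(o['t'],o['tool_pos'],o['tool_rot'],o['opening'],o['contact_force'])
p=ctrl.camera_params('wrist');im=ctrl.get_image('wrist');cv2.imwrite('pics/w2.png',im[:,:,::-1]);np.save('w2.npy',p,allow_pickle=True)
p1=np.load('w1.npy',allow_pickle=True).item()
for X in ([.6455,-.0684,.195],[.4736,.1347,.2]): print(proj(p1,X),proj(p,X))
for l in ['bail_lug','lever_handle']:
  for m in ctrl.masks_of('wrist',l)[:2]: 
    ys,xs=m['pixels'].nonzero();print(l,m['score'],m['extent'],xs.mean(),ys.mean())
E
```

```text
3.0 [ 0.43676476 -0.07537147  0.34552036] [-1.5678734  -0.12898199  0.11791228] 0.03424138756423257 [ 0.17151921 -0.60007439  0.23868613]
[[176.28726739 317.71916389]] [[256.17291321 400.79562478]]
[[453.77432954 170.41198467]] [[525.02721748 272.23147904]]
lever_handle 0.81 [448.1, 256.1, 553.1, 365.8] 514.7833020637898 287.1697936210131
lever_handle 0.52 [0.0, 134.3, 550.4, 418.7] 222.93762582559248 236.37765337477484
```

View pics/w2.png

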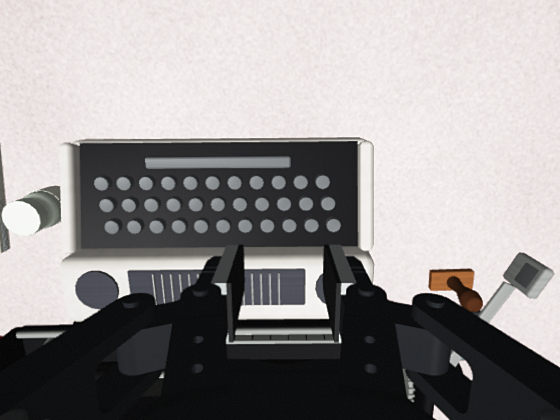

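Request:
servo_tool(delta_pos=[[0.06, 0, -0.01], [0.06, 0, -0.01], [0.06, -0.01, -0.01], [0.005, -0.01, 0]], dr=[[0, 0, 0], [0, 0, 0], [0, 0, 0], [0, 0, 0]], grip=[0.4, 0.4, 0.4, 0.4])

```text
t: 3.65
tool_pos: [0.6304, -0.0671, 0.3638]
tool_rot: [-1.565, -0.133, 0.127]
contact_force: [-0.0, -0.0, -0.6]
opening: 0.0345
```

```bash
python3 - <<'E'
from station import ctrl
from h import *
o=ctrl.get_obs();print(o['t'],o['tool_pos'],o['tool_rot'],o['opening'],o['contact_force'])
p=ctrl.camera_params('wrist');im=ctrl.get_image('wrist');cv2.imwrite('pics/w3.png',im[:,:,::-1]);np.save('w3.npy',p,allow_pickle=True)
for X in ([.6455,-.0684,.195],[.4736,.1347,.2]): print(proj(p,X))
E
```

```text
3.65 [ 0.63044988 -0.06711295  0.36375072] [-1.56514956 -0.13341611  0.12739111] 0.03446591626044999 [-0.03452567 -0.0031242  -0.63330306]
[[278.29593455 202.18958658]]
[[589.57516756  24.92264008]]
```

View pics/w3.png

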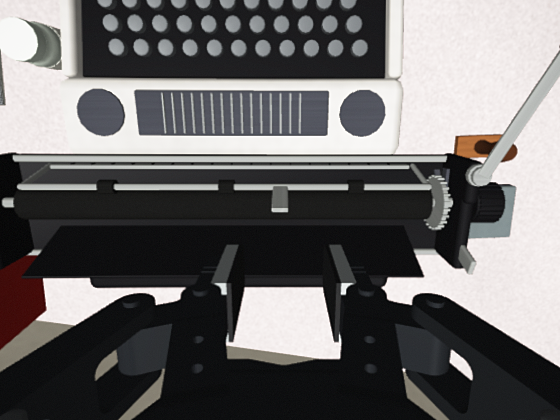

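```bash
cv=1; python3 - <<'E'
from h import *
from station import ctrl
a=cv2.imread('pics/w3.png');cv2.imwrite('pics/w3c.png',cv2.resize(a[140:260,220:320],None,fx=5,fy=5,interpolation=cv2.INTER_CUBIC))
p=np.load('w3.npy',allow_pickle=True).item()
print(atz(p,[[280,210]],.207), 'rodL/R',atz(p,[[120,188],[400,187]],.167),'pivot',atz(p,[[479,175]],.19))
ex=np.array([np.cos(np.radians(9.25)),np.sin(np.radians(9.25)),0])
tip=atz(p,[[280,210]],.207)[0]; h=tip-ex*.0298;h[2]=.12;print('hinge',h)
r=h+ex*.05*np.sin(.33);r[2]=.12+.05*np.cos(.33);print('rod pred',proj(p,r),'top of rod',proj(p,r+[0,0,.003]))
E
```

```text
[[ 0.64869492 -0.06627628  0.207     ]] rodL/R [[ 0.66397416 -0.21553901  0.167     ]
 [ 0.61976117  0.04261682  0.167     ]] pivot [[0.59457963 0.0977286  0.19      ]]
hinge [ 0.61928243 -0.07106641  0.12      ]
rod pred [[280.36239645 183.96797278]] top of rod [[280.34031485 184.66353297]]
```

View pics/w3c.png

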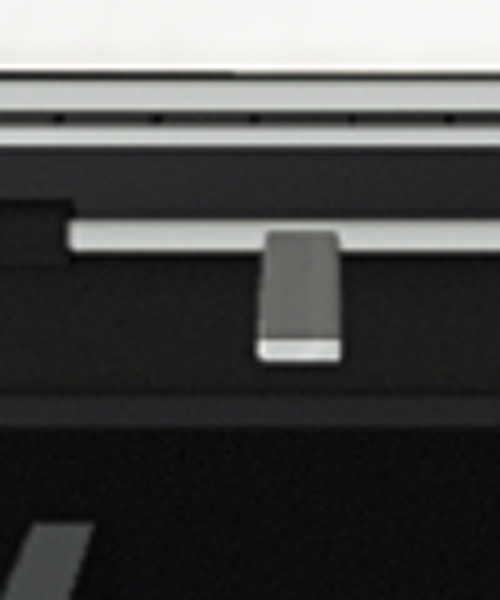

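```bash
python3 - <<'E'
from station import ctrl
from h import *
o=ctrl.get_obs();print([v.round(4) for v in delta(o,[.6449,-.0669,.24],99.5)])
E
```

```text
[array([ 0.0137,  0.1268, -0.0023]), array([-0.0028,  0.0264,  0.4404])]
```

Request:
servo_tool(delta_pos=[[0.007, 0.05, -0.001], [0.007, 0.05, -0.001], [0.0, 0.025, 0.0], [0, 0, 0]], dr=[[0, 0, 0.4], [0, 0, 0], [0, 0, 0], [0, 0, 0]], grip=[0.4, 0.4, 0.4, 0.4])

```text
t: 4.2
tool_pos: [0.6453, -0.0627, 0.2437]
tool_rot: [-1.569, -0.139, 0.127]
contact_force: [0.4, -0.7, 0.4]
opening: 0.0347
```

```bash
python3 - <<'E'
from station import ctrl
from h import *
o=ctrl.get_obs();print([v.round(4) for v in delta(o,[.6449,-.0669,.193],99.5)])
p=ctrl.camera_params('wrist');im=ctrl.get_image('wrist');cv2.imwrite('pics/w4.png',im[:,:,::-1])
print(proj(p,[.6487,-.0663,.207]))
E
```

```text
[array([-0.0014,  0.0507, -0.0039]), array([0.1471, 0.219 , 0.418 ])]
[[274.53276653 248.94563979]]
```

View pics/w4.png

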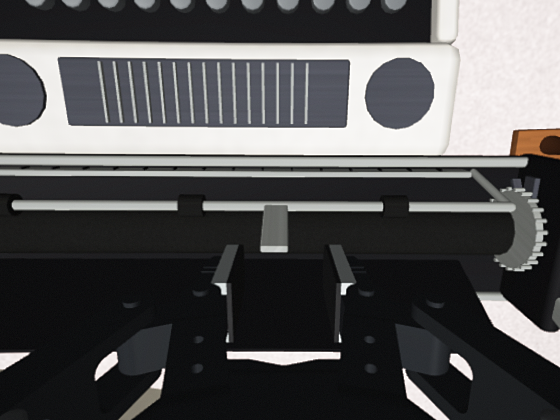

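Request:
servo_tool(delta_pos=[[-0.001, 0.025, -0.003], [0, 0.022, -0.001], [0, 0.002, 0], [0, 0, 0]], dr=[[0, 0, 0.4], [0, 0, 0], [0, 0, 0], [0, 0, 0]], grip=[0.4, 0.4, 0.4, 0.4])

```text
t: 4.75
tool_pos: [0.6474, -0.0675, 0.1979]
tool_rot: [-1.572, -0.14, 0.126]
contact_force: [0.1, 0.2, 0.9]
opening: 0.034
```

```bash
python3 - <<'E'
from station import ctrl
from h import *
o=ctrl.get_obs();print([v.round(4) for v in delta(o,[.6449,-.0669,.193],99.5)],o['contact_force'])
p=ctrl.camera_params('wrist');im=ctrl.get_image('wrist');cv2.imwrite('pics/w5.png',im[:,:,::-1])
print(proj(p,[.6487,-.0663,.207]))
E
```

```text
[array([-0.0024,  0.0049,  0.0011]), array([0.3497, 0.2165, 0.4969])] [0.08784136 0.18719541 0.93044673]
[[284.70360818 294.07022398]]
```

View pics/w5.png

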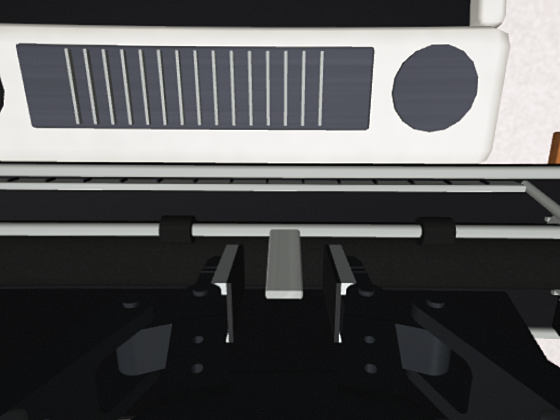

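Request:
servo_tool(delta_pos=[[-0.002, 0.004, 0.0], [0, 0.002, 0], [0, 0, 0], [0, 0, 0], [0, 0, 0]], dr=[[0, 0, 0.5], [0, 0, 0], [0, 0, 0], [0, 0, 0], [0, 0, 0]], grip=[0.4, 0, 0, 0, 0], grip_force=25)

```text
t: 5.42
tool_pos: [0.646, -0.0675, 0.193]
tool_rot: [-1.572, -0.135, 0.132]
contact_force: [0.0, 1.0, -0.1]
opening: 0.013
```

```bash
python3 - <<'E'
from station import ctrl
from h import *
o=ctrl.get_obs();print(o['tool_pos'],o['opening'],o['contact_force'])
p=ctrl.camera_params('wrist');im=ctrl.get_image('wrist');cv2.imwrite('pics/w6.png',im[:,:,::-1])
ex=np.array([np.cos(np.radians(9.5)),np.sin(np.radians(9.5)),0])
M=R.from_rotvec(o['tool_rot']).as_matrix();print(M.round(3))
g0=np.array([.08*np.sin(.33),.08*np.cos(.33)])
P=o['tool_pos']
for b in np.arange(0,.85,.1):
    a=.33-b;print(round(b,2),(.08*np.array([np.sin(a),np.cos(a)])-g0).round(4))
E
```

```text
[ 0.64600328 -0.06750318  0.19297909] 0.013043219645389164 [ 8.99087422e-04  9.84654642e-01 -1.08450073e-01]
[[ 0.986  0.002 -0.169]
 [ 0.169 -0.005  0.986]
 [ 0.002 -1.    -0.006]]
0.0 [0. 0.]
0.1 [-0.0077  0.0022]
0.2 [-0.0156  0.0036]
0.3 [-0.0235  0.0043]
0.4 [-0.0315  0.0041]
0.5 [-0.0395  0.0032]
0.6 [-0.0473  0.0014]
0.7 [-0.0549 -0.0011]
0.8 [-0.0622 -0.0044]
```

View pics/w6.png

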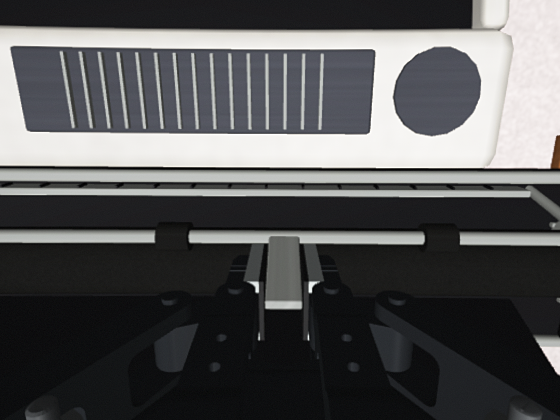

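Request:
servo_tool(delta_pos=[[-0.009, -0.0022, 0], [-0.009, -0.0014, 0], [-0.009, -0.0007, 0], [-0.009, 0.0, 0], [-0.009, 0.001, 0]], dr=[[0, 0, 0], [0, 0, 0], [0, 0, 0], [0, 0, 0], [0, 0, 0]], grip=[0, 0, 0, 0, 0])

```text
t: 6.1
tool_pos: [0.6003, -0.0752, 0.1943]
tool_rot: [-1.572, -0.139, 0.128]
contact_force: [7.0, -0.0, -7.2]
opening: 0.0132
```

Request:
servo_tool(delta_pos=[[-0.007, 0.002, 0], [-0.004, 0.002, 0], [0, 0, 0]], dr=[[0, 0, 0], [0, 0, 0], [0, 0, 0]], grip=[0, 0, 0])

```text
t: 6.48
tool_pos: [0.5885, -0.0771, 0.1906]
tool_rot: [-1.572, -0.142, 0.124]
contact_force: [5.1, 0.8, -6.1]
opening: 0.0129
```

```bash
python3 - <<'E'
from station import ctrl
from h import *
o=ctrl.get_obs();print(o['tool_pos'],o['opening'],o['contact_force'])
p=ctrl.camera_params('wrist');im=ctrl.get_image('wrist');cv2.imwrite('pics/w7.png',im[:,:,::-1])
E
```

```text
[ 0.58851097 -0.07711811  0.19060316] 0.012905344881078315 [ 5.11080044  0.7765349  -6.08075933]
```

View pics/w7.png

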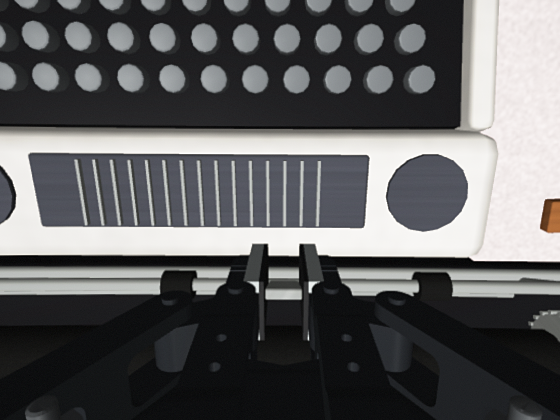

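Request:
servo_tool(delta_pos=[[-0.004, 0.0015, 0], [-0.001, 0.0, 0], [0, 0, 0]], dr=[[0, 0, 0], [0, 0, 0], [0, 0, 0]], grip=[0, 0, 0])

```text
t: 6.9
tool_pos: [0.5846, -0.0778, 0.189]
tool_rot: [-1.572, -0.145, 0.122]
contact_force: [3.9, 1.6, -3.3]
opening: 0.0131
```

Request:
servo_tool(delta_pos=[[0, 0, 0], [0, 0, 0], [0, 0, 0], [0, 0, 0]], dr=[[0, 0, 0], [0, 0, 0], [0, 0, 0], [0, 0, 0]], grip=[0.3, 0.3, 0.4, 0.4])

```text
t: 7.4
tool_pos: [0.5833, -0.0789, 0.1906]
tool_rot: [-1.574, -0.142, 0.125]
contact_force: [-1.2, -0.6, -0.2]
opening: 0.0343
```

Request:
servo_tool(delta_pos=[[0, -0.03, 0], [0, -0.05, 0], [0, -0.05, 0], [0, 0, 0]], dr=[[0, 0, 0], [0, 0, 0], [0, 0, 0], [0, 0, 0]], grip=[0.4, 0.4, 0.4, 0.4])

```text
t: 7.9
tool_pos: [0.5808, -0.0781, 0.3236]
tool_rot: [-1.574, -0.139, 0.127]
contact_force: [-0.3, -0.2, -0.6]
opening: 0.0339
```

```bash
python3 - <<'E'
from station import ctrl
from h import *
o=ctrl.get_obs();print(o['tool_pos'],o['opening'],o['contact_force'])
p=ctrl.camera_params('wrist');im=ctrl.get_image('wrist');cv2.imwrite('pics/w8.png',im[:,:,::-1]);np.save('w8.npy',p,allow_pickle=True)
ex=np.array([np.cos(np.radians(9.5)),np.sin(np.radians(9.5)),0])
h=np.array([.6200,-.0710,.12])
for b in (0,.6,.66,.7,.75,.8):
  a=.33-b
  print(b,[proj(p,h+ex*L*np.sin(a)+np.array([0,0,L*np.cos(a)])).round(1)[0] for L in(.05,.092)])
E
```

```text
[ 0.58084765 -0.0781174   0.32362535] 0.033905387356272604 [-0.26203188 -0.18422417 -0.60864436]
0 [array([284.7, 251.5]), array([284.4, 288.8])]
0.6 [array([284.8, 219.4]), array([284.7, 222.3])]
0.66 [array([284.9, 215.9]), array([284.7, 214.7])]
0.7 [array([284.9, 213.5]), array([284.8, 209.6])]
0.75 [array([284.9, 210.5]), array([284.8, 203.3])]
0.8 [array([284.9, 207.6]), array([284.9, 197.1])]
```

View pics/w8.png

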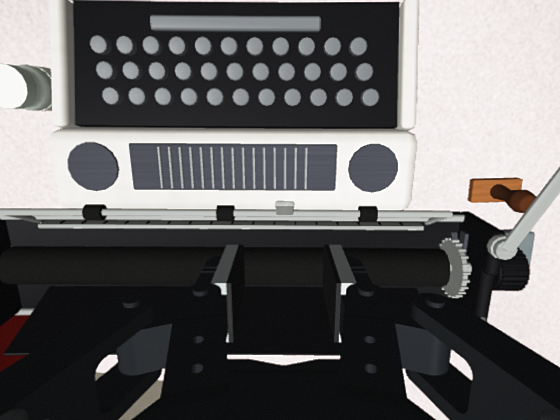

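Request:
servo_tool(delta_pos=[[-0.006, 0, 0.05], [-0.006, 0, 0.05], [-0.006, 0, 0.05], [-0.006, 0, 0.05], [0, 0, 0]], dr=[[0, 0, 0], [0, 0, 0], [0, 0, 0], [0, 0, 0], [0, 10, 0]], grip=[0.4, 0.4, 0.4, 0.4, 0.4])

```text
t: 8.57
tool_pos: [0.5176, 0.1199, 0.3092]
tool_rot: [-1.576, 0.02, -0.0]
contact_force: [0.0, -0.3, -0.4]
opening: 0.0343
```

Request:
servo_tool(delta_pos=[[0, 0, 0], [0, 0, 0], [0, 0, 0]], dr=[[0, 10, 0], [0, 5, 0], [0, 0, 0]], grip=[0.5, 0.5, 0.5])

```text
t: 8.95
tool_pos: [0.5147, 0.1209, 0.3026]
tool_rot: [-1.569, 0.237, -0.203]
contact_force: [0.7, -0.6, 0.3]
opening: 0.0425
```

```bash
python3 - <<'E'
from station import ctrl
from h import *
o=ctrl.get_obs();print(o['t'],o['tool_pos'],o['opening'],o['contact_force'])
M=R.from_rotvec(o['tool_rot']).as_matrix();print(M.round(3))
p=ctrl.camera_params('wrist');im=ctrl.get_image('wrist');cv2.imwrite('pics/w9.png',im[:,:,::-1]);np.save('w9.npy',p,allow_pickle=True)
print(proj(p,[[.4736,.1347,.218],[.595,.098,.19]]))
E
```

```text
8.95 [0.51468224 0.12089839 0.30259667] 0.04253618063461511 [ 0.70913305 -0.58308494  0.30070104]
[[ 0.961 -0.023  0.277]
 [-0.277 -0.006  0.961]
 [-0.02  -1.    -0.012]]
[[287.82599355 149.34640013]
 [285.13005271 313.04779238]]
```

View pics/w9.png

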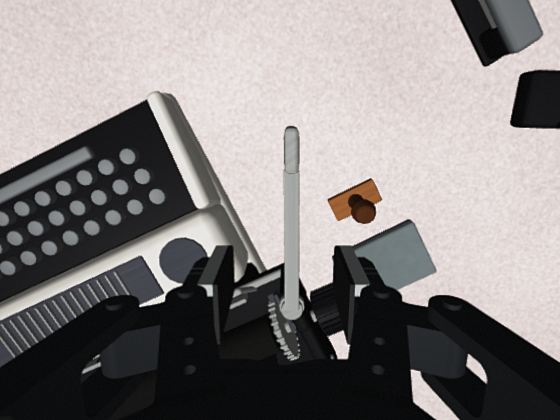

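```bash
cat > g.py <<'E'
E
python3 - <<'E'
from station import ctrl
from h import *
p=np.load('w9.npy',allow_pickle=True).item()
a,b=atz(p,[[291,128],[291,171]],.218);print(a,b,np.linalg.norm(a-b),np.degrees(np.arctan2(*(a-b)[[1,0]])))
for z in(.185,.195,.2): 
  c=atz(p,[[292,307]],z)[0];m=(a+b)/2;d=(m-c)[:2];print(z,c,np.hypot(*d),np.degrees(np.arctan2(d[1],d[0])))
o=ctrl.get_obs();print([v.round(4) for v in delta(o,[*((a+b)/2)[:2],.25],74.0)])
E
```

```text
[0.46206666 0.1399328  0.218     ] [0.48674179 0.13297435 0.218     ] 0.02563751667586362 164.25141800121193
0.185 [0.59433947 0.10368629 0.185     ] 0.12433083711992146 164.71923829094652
0.195 [0.5886576  0.10517041 0.195     ] 0.11845872189408246 164.6874142879921
0.2 [0.58581666 0.10591248 0.2       ] 0.11552267903056047 164.67028905848522
[array([-0.0419,  0.0533,  0.0045]), array([ 0.7145, -0.0498, -1.1637])]
```

Request:
servo_tool(delta_pos=[[-0.021, 0.015, 0.002], [-0.021, 0.02, 0.002], [0, 0.018, 0], [0, 0, 0]], dr=[[0.4, 0, -0.6], [0.3, 0, -0.6], [0, 0, 0], [0, 0, 0]], grip=[0.5, 0.5, 0.5, 0.5])

```text
t: 9.5
tool_pos: [0.4737, 0.1356, 0.2459]
tool_rot: [-1.561, 0.219, -0.216]
contact_force: [-0.3, 0.7, 0.4]
opening: 0.0431
```

```bash
python3 - <<'E'
from station import ctrl
from h import *
o=ctrl.get_obs();print([v.round(4) for v in delta(o,[.4744,.1365,.195],74.5)],o['contact_force'])
p=ctrl.camera_params('wrist');im=ctrl.get_image('wrist');cv2.imwrite('pics/w10.png',im[:,:,::-1])
print(proj(p,[[.4744,.1365,.218]]))
E
```

```text
[array([0.0005, 0.0508, 0.0012]), array([ 0.0982, -0.3453, -0.1035])] [-0.27806895  0.74982231  0.35876553]
[[285.178898   252.42926077]]
```

View pics/w10.png

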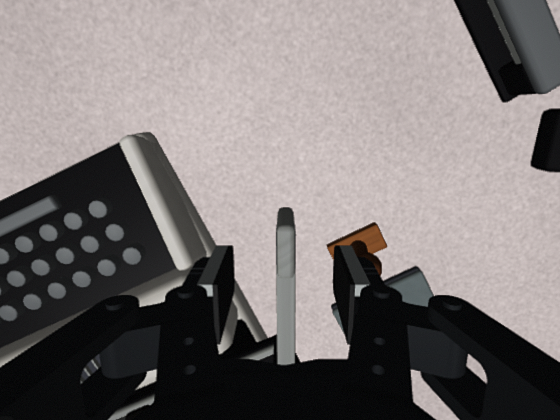

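Request:
servo_tool(delta_pos=[[-0.002, 0.025, 0.001], [0, 0.022, 0], [0, 0.003, 0], [0, 0, 0]], dr=[[0, 0, 0], [0, 0, 0], [0, 0, 0], [0, 0, 0]], grip=[0.5, 0.5, 0.5, 0.5])

```text
t: 10.05
tool_pos: [0.4773, 0.1364, 0.2006]
tool_rot: [-1.559, 0.213, -0.223]
contact_force: [0.7, 0.0, -0.4]
opening: 0.0425
```

```bash
python3 - <<'E'
from station import ctrl
from h import *
o=ctrl.get_obs();print([v.round(4) for v in delta(o,[.4720,.1372,.195],74.5)],o['contact_force'])
p=ctrl.camera_params('wrist');im=ctrl.get_image('wrist');cv2.imwrite('pics/w11.png',im[:,:,::-1])
E
```

```text
[array([-0.0054,  0.0056, -0.0007]), array([-0.0866, -0.4012,  0.3762])] [ 0.65105446  0.04091387 -0.36980068]
```

View pics/w11.png

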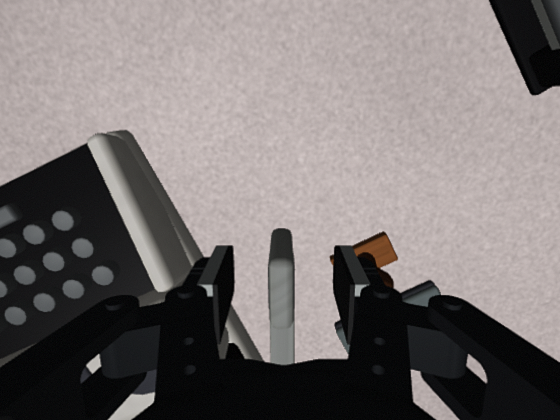

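Request:
servo_tool(delta_pos=[[-0.005, 0.006, -0.0005], [-0.002, 0.002, 0], [0, 0, 0]], dr=[[0, 0, 0], [0, 0, 0], [0, 0, 0]], grip=[0.5, 0.5, 0.5])

```text
t: 10.48
tool_pos: [0.4712, 0.1381, 0.1945]
tool_rot: [-1.558, 0.21, -0.226]
contact_force: [-0.0, -0.2, 0.5]
opening: 0.0426
```

Request:
servo_tool(delta_pos=[[0, 0, 0], [0, 0, 0], [0, 0, 0], [0, 0, 0]], dr=[[0, 0, 0], [0, 0, 0], [0, 0, 0], [0, 0, 0]], grip=[0.1, 0, 0, 0], grip_force=30)

```text
t: 10.98
tool_pos: [0.4711, 0.1376, 0.1948]
tool_rot: [-1.56, 0.209, -0.225]
contact_force: [-0.8, -0.9, -0.2]
opening: 0.0084
```

```bash
python3 - <<'E'
from station import ctrl
from h import *
o=ctrl.get_obs();print(o['t'],o['tool_pos'],[v.round(4) for v in delta(o,[.4720,.1372,.195],74.5)],o['contact_force'],o['opening'])
p=ctrl.camera_params('wrist');im=ctrl.get_image('wrist');cv2.imwrite('pics/w12.png',im[:,:,::-1])
P=np.array([.5949,.1031]);d=o['tool_pos'][:2]-P;print(np.hypot(*d),np.degrees(np.arctan2(d[1],d[0])))
im=ctrl.get_image('scene');cv2.imwrite('pics/s1.png',cv2.resize(im[140:270,160:340,::-1],None,fx=4.4,fy=4.4,interpolation=cv2.INTER_CUBIC))
E
```

```text
10.975 [0.47110862 0.1375896  0.19482101] [array([ 0.001 , -0.0002, -0.0001]), array([-0.0814, -0.3578,  0.5895])] [-0.80849813 -0.85787626 -0.23152008] 0.008417319219271892
0.12850618398624086 164.43159419837207
```

View pics/w12.png

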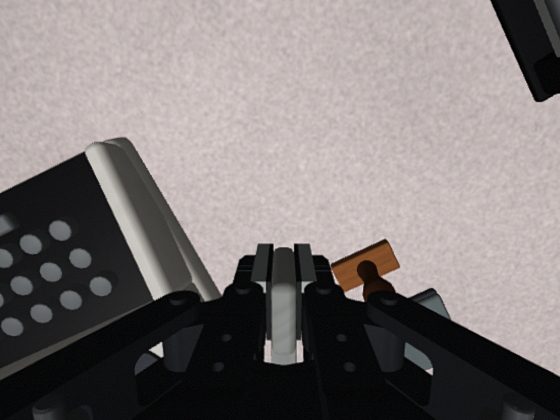

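View pics/s1.png

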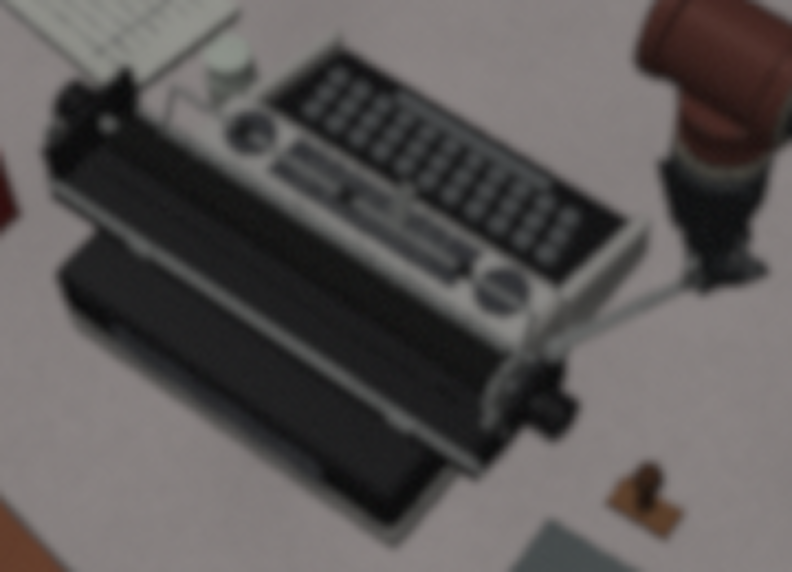

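Request:
servo_tool(delta_pos=[[0, 0, -0.0026], [0, 0, -0.0026], [0, 0, -0.0026]], dr=[[0, -1.2, 0], [0, -1.2, 0], [0, -1.2, 0]], grip=[0, 0, 0])

```text
t: 11.45
tool_pos: [0.4693, 0.1305, 0.1948]
tool_rot: [-1.562, 0.157, -0.174]
contact_force: [0.2, 2.1, -0.3]
opening: 0.0091
```

```bash
cat > a.py <<'E'
from station import ctrl
from h import *
o=ctrl.get_obs();M=R.from_rotvec(o['tool_rot']).as_matrix()
P=np.array([.5949,.1031]);d=o['tool_pos'][:2]-P;f=M.T@o['contact_force']
az=np.degrees(np.arctan2(d[1],d[0]))%360
print('t',o['t'],'r',np.hypot(*d).round(4),'phi',np.radians(az-164.43).round(3),'yawphi',np.radians(np.degrees(np.arctan2(M[1,2],M[0,2]))-74.86).round(3),'z',o['tool_pos'][2].round(4),'f tool',f.round(1),'op',o['opening'].round(4), 'tilt',M[2,[0,2]].round(3))
E
python3 a.py
```

```text
Traceback (most recent call last):
  File "a.py", line 6, in <module>
    print('t',o['t'],'r',np.hypot(*d).round(4),'phi',np.radians(az-164.43).round(3),'yawphi',np.radians(np.degrees(np.arctan2(M[1,2],M[0,2]))-74.86).round(3),'z',o['tool_pos'][2].round(4),'f tool',f.round(1),'op',o['opening'].round(4), 'tilt',M[2,[0,2]].round(3))
                                                                                                                                                                                                                     ^^^^^^^^^^^^^^^^^^
AttributeError: 'float' object has no attribute 'round'
```

```bash
sed -i "s/o\['opening'\].round(4)/round(o['opening'],4)/" a.py; python3 a.py
```

```text
t 11.45 r 0.1285 phi 0.057 yawphi 0.053 z 0.1948 f tool [-0.2  0.3  2. ] op 0.0091 tilt [0.011 0.003]
```

Request:
servo_tool(delta_pos=[[0, 0, -0.0026], [0, 0, -0.0026]], dr=[[0, -1.2, 0], [0, -1.2, 0]], grip=[0, 0])

```text
t: 11.7
tool_pos: [0.4684, 0.1256, 0.1948]
tool_rot: [-1.563, 0.122, -0.14]
contact_force: [0.6, 3.5, -0.7]
opening: 0.0084
```

```bash
python3 a.py
```

```text
t 11.7 r 0.1285 phi 0.096 yawphi 0.097 z 0.1948 f tool [0.  0.7 3.5] op 0.0084 tilt [0.011 0.004]
```

Request:
servo_tool(delta_pos=[[0, 0, -0.0026]], dr=[[0, -1.2, 0]], grip=[0])

```text
t: 11.82
tool_pos: [0.4679, 0.1231, 0.1948]
tool_rot: [-1.563, 0.105, -0.123]
contact_force: [1.1, 4.3, 0.4]
opening: 0.0088
```

```bash
python3 a.py
```

```text
t 11.825 r 0.1285 phi 0.115 yawphi 0.119 z 0.1948 f tool [ 0.4 -0.3  4.4] op 0.0088 tilt [0.011 0.005]
```

Request:
servo_tool(delta_pos=[[0, 0, -0.0026]], dr=[[0, -1.2, 0]], grip=[0])

```text
t: 11.95
tool_pos: [0.4676, 0.1207, 0.1948]
tool_rot: [-1.563, 0.087, -0.106]
contact_force: [0.6, 5.5, 0.0]
opening: 0.0086
```

```bash
python3 a.py
```

```text
t 11.95 r 0.1285 phi 0.134 yawphi 0.141 z 0.1948 f tool [-0.1  0.   5.6] op 0.0086 tilt [0.011 0.006]
```

Force climbing smoothly; continue in single rows.

Request:
servo_tool(delta_pos=[[0, 0, -0.0026]], dr=[[0, -1.1, 0]], grip=[0])

```text
t: 12.08
tool_pos: [0.4673, 0.1184, 0.1948]
tool_rot: [-1.563, 0.071, -0.09]
contact_force: [1.3, 5.7, 0.3]
opening: 0.0087
```

```bash
python3 a.py
```

```text
t 12.075 r 0.1286 phi 0.152 yawphi 0.161 z 0.1948 f tool [ 0.7 -0.3  5.8] op 0.0087 tilt [0.012 0.007]
```

Request:
servo_tool(delta_pos=[[0, 0, -0.0026]], dr=[[0, -1.1, 0]], grip=[0])

```text
t: 12.2
tool_pos: [0.467, 0.1162, 0.1948]
tool_rot: [-1.562, 0.056, -0.075]
contact_force: [1.6, 5.2, -0.8]
opening: 0.0085
```

```bash
python3 a.py
```

```text
t 12.2 r 0.1286 phi 0.17 yawphi 0.181 z 0.1948 f tool [1.1 0.8 5.4] op 0.0085 tilt [0.012 0.008]
```

Request:
servo_tool(delta_pos=[[0, 0, -0.0026]], dr=[[0, -1.1, 0]], grip=[0])

```text
t: 12.32
tool_pos: [0.4667, 0.1126, 0.1948]
tool_rot: [-1.565, 0.04, -0.058]
contact_force: [-0.4, -1.2, -0.2]
opening: 0.0082
```

```bash
python3 a.py
```

```text
t 12.325 r 0.1286 phi 0.198 yawphi 0.202 z 0.1948 f tool [-0.3  0.2 -1.2] op 0.0082 tilt [0.012 0.005]
```

Request:
servo_tool(delta_pos=[[0, 0, -0.0026]], dr=[[0, -1.1, 0]], grip=[0])

```text
t: 12.45
tool_pos: [0.4665, 0.1094, 0.1948]
tool_rot: [-1.566, 0.024, -0.042]
contact_force: [1.9, 1.7, -1.0]
opening: 0.0086
```

```bash
python3 a.py
```

```text
t 12.45 r 0.1286 phi 0.222 yawphi 0.222 z 0.1948 f tool [1.9 1.  1.7] op 0.0086 tilt [0.012 0.004]
```

Request:
servo_tool(delta_pos=[[0, 0, -0.0026], [0, 0, -0.0026]], dr=[[0, -1.1, 0], [0, -1.1, 0]], grip=[0, 0])

```text
t: 12.7
tool_pos: [0.4663, 0.1043, 0.1948]
tool_rot: [-1.565, -0.009, -0.01]
contact_force: [1.4, 3.1, 0.6]
opening: 0.0084
```

```bash
python3 a.py
```

```text
t 12.7 r 0.1286 phi 0.262 yawphi 0.263 z 0.1948 f tool [ 1.4 -0.6  3.1] op 0.0084 tilt [0.012 0.006]
```

Request:
servo_tool(delta_pos=[[0, 0, -0.0026], [0, 0, -0.0026]], dr=[[0, -1.1, 0], [0, -1.1, 0]], grip=[0, 0])

```text
t: 12.95
tool_pos: [0.4663, 0.0996, 0.1948]
tool_rot: [-1.563, -0.041, 0.022]
contact_force: [1.2, 5.8, -0.2]
opening: 0.0086
```

```bash
python3 a.py
```

```text
t 12.95 r 0.1286 phi 0.299 yawphi 0.304 z 0.1948 f tool [1.4 0.3 5.8] op 0.0086 tilt [0.012 0.007]
```

Request:
servo_tool(delta_pos=[[0, 0, -0.0026]], dr=[[0, -1.1, 0]], grip=[0])

```text
t: 13.08
tool_pos: [0.4664, 0.0964, 0.1948]
tool_rot: [-1.565, -0.057, 0.038]
contact_force: [1.1, -1.7, -0.5]
opening: 0.0083
```

```bash
python3 a.py
```

```text
t 13.075 r 0.1286 phi 0.324 yawphi 0.325 z 0.1948 f tool [ 0.9  0.5 -1.8] op 0.0083 tilt [0.012 0.005]
```

Request:
servo_tool(delta_pos=[[0, 0, -0.0026]], dr=[[0, -1.1, 0]], grip=[0])

```text
t: 13.2
tool_pos: [0.4666, 0.0931, 0.1948]
tool_rot: [-1.566, -0.074, 0.054]
contact_force: [1.4, 0.6, -0.5]
opening: 0.0083
```

```bash
python3 a.py
```

```text
t 13.2 r 0.1286 phi 0.35 yawphi 0.346 z 0.1948 f tool [1.4 0.5 0.5] op 0.0083 tilt [0.012 0.003]
```

Request:
servo_tool(delta_pos=[[0, 0, -0.0026]], dr=[[0, -1.1, 0]], grip=[0])

```text
t: 13.32
tool_pos: [0.4669, 0.0902, 0.1948]
tool_rot: [-1.565, -0.09, 0.071]
contact_force: [0.9, 1.8, -0.2]
opening: 0.0085
```

```bash
python3 a.py
```

```text
t 13.325 r 0.1287 phi 0.372 yawphi 0.367 z 0.1948 f tool [1.  0.2 1.7] op 0.0085 tilt [0.012 0.003]
```

Request:
servo_tool(delta_pos=[[0, 0, -0.0026]], dr=[[0, -1.1, 0]], grip=[0])

```text
t: 13.45
tool_pos: [0.4671, 0.0877, 0.1948]
tool_rot: [-1.564, -0.106, 0.087]
contact_force: [0.9, 3.8, -0.2]
opening: 0.0085
```

```bash
python3 a.py
```

```text
t 13.45 r 0.1287 phi 0.391 yawphi 0.387 z 0.1948 f tool [1.4 0.2 3.7] op 0.0085 tilt [0.013 0.004]
```

Request:
servo_tool(delta_pos=[[0, 0, -0.0026]], dr=[[0, -1.1, 0]], grip=[0])

```text
t: 13.58
tool_pos: [0.4674, 0.0854, 0.1948]
tool_rot: [-1.562, -0.122, 0.103]
contact_force: [0.9, 4.0, 0.5]
opening: 0.0087
```

```bash
python3 a.py
```

```text
t 13.575 r 0.1287 phi 0.41 yawphi 0.408 z 0.1948 f tool [ 1.5 -0.5  3.8] op 0.0087 tilt [0.013 0.005]
```

Request:
servo_tool(delta_pos=[[0, 0, -0.0026]], dr=[[0, -1.1, 0]], grip=[0])

```text
t: 13.7
tool_pos: [0.4678, 0.0831, 0.1948]
tool_rot: [-1.56, -0.139, 0.119]
contact_force: [0.7, 5.6, 0.3]
opening: 0.0084
```

```bash
python3 a.py
```

```text
t 13.7 r 0.1287 phi 0.428 yawphi 0.428 z 0.1948 f tool [ 1.6 -0.3  5.5] op 0.0084 tilt [0.013 0.006]
```

Request:
servo_tool(delta_pos=[[0, 0, -0.0024]], dr=[[0, -1.0, 0]], grip=[0])

```text
t: 13.82
tool_pos: [0.4681, 0.081, 0.1948]
tool_rot: [-1.558, -0.153, 0.134]
contact_force: [0.0, 6.2, -1.1]
opening: 0.0084
```

```bash
python3 a.py
```

```text
t 13.825 r 0.1287 phi 0.444 yawphi 0.447 z 0.1948 f tool [1.1 1.1 6.1] op 0.0084 tilt [0.013 0.006]
```

Request:
servo_tool(delta_pos=[[0, 0, -0.0024]], dr=[[0, -1.0, 0]], grip=[0])

```text
t: 13.95
tool_pos: [0.4684, 0.079, 0.1948]
tool_rot: [-1.556, -0.168, 0.148]
contact_force: [0.3, 6.2, 0.7]
opening: 0.0087
```

```bash
python3 a.py
```

```text
t 13.95 r 0.1287 phi 0.46 yawphi 0.466 z 0.1948 f tool [ 1.5 -0.6  6. ] op 0.0087 tilt [0.013 0.008]
```

Request:
servo_tool(delta_pos=[[0, 0, -0.0024]], dr=[[0, -1.0, 0]], grip=[0])

```text
t: 14.08
tool_pos: [0.4688, 0.0771, 0.1948]
tool_rot: [-1.554, -0.182, 0.163]
contact_force: [-0.4, 7.1, -0.2]
opening: 0.0083
```

```bash
python3 a.py
```

```text
t 14.075 r 0.1287 phi 0.475 yawphi 0.484 z 0.1948 f tool [1.1 0.3 7. ] op 0.0083 tilt [0.013 0.009]
```

Request:
servo_tool(delta_pos=[[0, 0, -0.0024]], dr=[[0, -0.8, 0]], grip=[0])

```text
t: 14.2
tool_pos: [0.4692, 0.0753, 0.1948]
tool_rot: [-1.551, -0.193, 0.174]
contact_force: [-0.2, 7.2, 0.4]
opening: 0.0088
```

```bash
python3 a.py
```

```text
t 14.2 r 0.1287 phi 0.489 yawphi 0.499 z 0.1948 f tool [ 1.5 -0.3  7.1] op 0.0088 tilt [0.013 0.01 ]
```

Request:
servo_tool(delta_pos=[[0, 0, -0.0024]], dr=[[0, -0.8, 0]], grip=[0])

```text
t: 14.32
tool_pos: [0.4699, 0.0721, 0.1948]
tool_rot: [-1.553, -0.205, 0.186]
contact_force: [0.9, -0.3, -0.3]
opening: 0.0086
```

```bash
python3 a.py
```

```text
t 14.325 r 0.1288 phi 0.515 yawphi 0.514 z 0.1948 f tool [ 0.8  0.4 -0.5] op 0.0086 tilt [0.013 0.008]
```

Request:
servo_tool(delta_pos=[[0, 0, -0.001], [0, 0, 0], [0, 0, 0], [0, 0, 0]], dr=[[0, 0, 0], [0, 0, 0], [0, 0, 0], [0, 0, 0]], grip=[0, 0, 0, 0])

```text
t: 14.82
tool_pos: [0.4702, 0.0708, 0.1948]
tool_rot: [-1.553, -0.207, 0.187]
contact_force: [0.8, 3.2, 0.6]
opening: 0.0084
```

```bash
python3 a.py; python3 - <<'E'
from station import ctrl
from h import *
for n in('scene','top','wrist'):
    im=ctrl.get_image(n)[:,:,::-1]
    if n=='scene': im=np.hstack([cv2.resize(x[140:270,160:340],(396,286),interpolation=cv2.INTER_CUBIC) for x in (cv2.imread('pics/scene0.png'),im)])
    cv2.imwrite(f'pics/{n}_e.png',im)
E
python3 a.py
```

```text
t 14.825 r 0.1288 phi 0.525 yawphi 0.516 z 0.1948 f tool [ 1.6 -0.5  2.9] op 0.0084 tilt [0.013 0.007]
t 14.975 r 0.1288 phi 0.525 yawphi 0.516 z 0.1948 f tool [1.9 0.  1.9] op 0.0086 tilt [0.013 0.007]
```

View pics/scene_e.png

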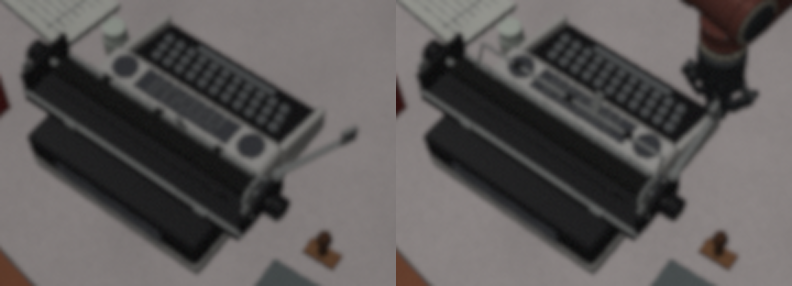

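View pics/wrist_e.png

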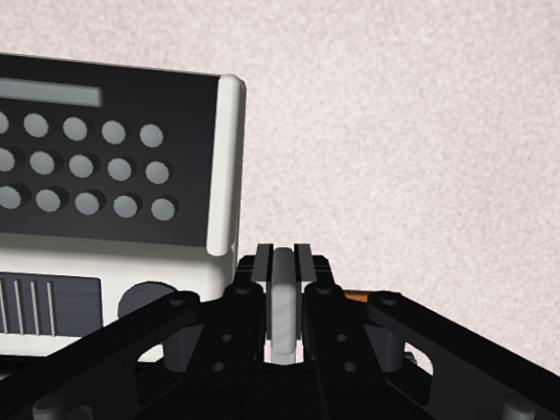

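View pics/top_e.png

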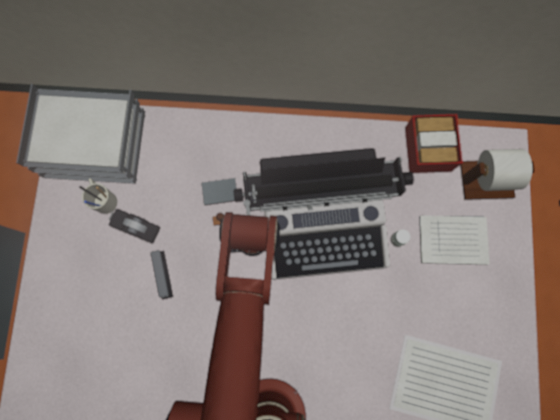

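```bash
python3 - <<'E'
from station import ctrl
print(ctrl.finish_job())
E
python3 a.py
```

```text
the job is handed in; nothing more can be done
None
the job is handed in; nothing more can be done
```

I pulled the paper bail forward by its lug, gripped the line-space lever and swung it right in one stroke through three clicks. I handed the job in at about 15 s with the gripper still holding the lever.

- **Bail:** at about 0.74–0.78 rad, judged from the lug's position in the wrist picture and the pull distance. The limit is 0.66 rad.
- **Clicks:** I felt three force drops, at lever angles of about 0.18, 0.31 and 0.50 rad. The gaps between them look uneven (0.13 and 0.19 rad against the stated 0.15–0.18), most likely because I only read the force every 0.02–0.04 rad.
- **Holding:** the lever sits at about 0.525 rad, with 2–3 N on the fingers and no drift in the last 0.15 s checked.
- **Bystanders:** in the last pictures the stamp, ink pad and other objects look where they started. This was by eye, not measured.
- **Not checked:** I did not see the platen's knob mark turn, because it is too small in the pictures. The three-click count rests on the force drops and the lever angle.

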